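Line up a bar press's mounting plate with a drift pin and fit its bolt

TASK

The dark wooden base stands loosely in its tray, and the steel mounting plate on it turns on its centre bolt and has swung, so its two end holes no longer match the holes in the wood. Work the tapered drift pin gently down through one end hole until its collar sits flat on the plate, which draws the holes into line; leave it there and then fit the knurled hand bolt into the other end hole until its head sits flat on the plate. Press gently, never hard, and do not disturb the tumbler, the jigger or the corkscrew.

Things in the scene. Friction and masses are not known exactly. Their poses are not given: they have to be found in the camera images.
- foot_tray: shallow dark steel tray, fixed, 122 (own x) x 228 (own y) x 10 mm high, floor 4 mm thick; origin: centre of its underside. In it stands the dark wooden base block, 90 x 220 x 55 mm, square to it but with play: shifted up to 12 mm either way along own x (none along y), NOT measured. It slides only under some 60 N. On the block: steel plate 60 x 205 x 8 mm, upper face 67 mm above the worktop
- hole_left (a point): where the centre of the wood's hole at the +y end would be, at the top of the wood (59 mm above the worktop), if the block stood in the middle of its tray; the true hole is up to 12 mm off, either way, along own x. The holes in wood and plate are 18 mm dia., those in the wood 52 mm deep, 80 mm either side of the block's middle along its length (own y). Axes as the tray's
- hole_right (a point): the same for the hole at the -y end, shifted just as the left one. The plate turns on a centre bolt (dark head, 11 mm above the plate, midway between the holes); it starts swung 0.055 to 0.085 rad counter-clockwise from above, not measured: its end holes are 4 to 7 mm across from the wood's (at this end to +x, at the other to -x). It turns stiffly (5 N sideways at a hole), stays where left
- drift_pin: smooth steel drift pin, upright in the light holder; origin: centre of its collar's underside, own z up the pin. Above: collar 26 mm dia. x 5 mm, handle 20 mm dia., domed, to 55 mm. Below: shank 17.4 mm dia. for 14 mm, then a taper to a blunt 8 mm tip 47 mm down. 0.12 kg. Wedging the plate over takes about 5 to 20 N of push; home when its origin is on the plate's upper face
- knurled_bolt: steel hand bolt, upright in the same holder; origin: centre of its head's underside, own z up. Head: knurled, round, 28 mm dia. (30 mm flange), 34 mm tall. Shank: 16 mm dia., 30 mm long, 1.7 mm chamfer at its foot; it pushes straight in, no turning. 0.12 kg. Home when its origin is on the plate's upper face
- holder: light wooden holder block, fixed, 60 (own x) x 150 (own y) x 60 mm high, origin at the centre of its underside; two 20 mm holes at own y = +40 and -40 mm, in which the drift pin and the hand bolt stand (either may be in either), collar or head resting on its top 60 mm above the worktop
- tumbler: glass tumbler, 84 mm dia., 106 mm tall, behind the work; origin at its underside; leave alone
- jigger: steel double jigger, 44 mm dia., 88 mm tall, behind the holder; origin at its underside; leave alone
- corkscrew: standing wing corkscrew, 41 x 64 x 166 mm, to the left; origin at its underside; leave alone
There are look-alikes about, which are no part of the job. Leave any green look-alike of the knurled_bolt alone.

How it is judged (in metres and radians):
On the way, in this order (a step that is already met when the one before it is completed fails the run):
1. the drift pin is home in one end hole so that the plate is in line, the hand bolt not yet in a hole of the base (((horizontal distance between drift_pin and hole_left below 0.015 m and z of drift_pin in the frame of hole_left below 0.0105 m and angle between drift_pin's own z axis and vertical below 0.07 rad) or (horizontal distance between drift_pin and hole_right below 0.015 m and z of drift_pin in the frame of hole_right below 0.0105 m and angle between drift_pin's own z axis and vertical below 0.07 rad)) and horizontal distance between knurled_bolt and hole_left above 0.03 m and horizontal distance between knurled_bolt and hole_right above 0.03 m), for 0.2 s.
2. the hand bolt is home in the other end hole, the drift pin still home ((((horizontal distance between drift_pin and hole_left below 0.015 m and z of drift_pin in the frame of hole_left below 0.0105 m and angle between drift_pin's own z axis and vertical below 0.07 rad) and (horizontal distance between knurled_bolt and hole_right below 0.015 m and z of knurled_bolt in the frame of hole_right below 0.0105 m and angle between knurled_bolt's own z axis and vertical below 0.07 rad)) or ((horizontal distance between drift_pin and hole_right below 0.015 m and z of drift_pin in the frame of hole_right below 0.0105 m and angle between drift_pin's own z axis and vertical below 0.07 rad) and (horizontal distance between knurled_bolt and hole_left below 0.015 m and z of knurled_bolt in the frame of hole_left below 0.0105 m and angle between knurled_bolt's own z axis and vertical below 0.07 rad)))), for 0.2 s.
At the end, for the whole second after the job is handed in: The drift pin stands home in one end hole and the hand bolt in the other: each upright (within 0.07 rad), within 15 mm of the nominal axis of its hole (the play of the block), its collar or head no more than 2.5 mm above the plate's upper face; both at rest ((((horizontal distance between drift_pin and hole_left below 0.015 m and z of drift_pin in the frame of hole_left below 0.0105 m and angle between drift_pin's own z axis and vertical below 0.07 rad) and (horizontal distance between knurled_bolt and hole_right below 0.015 m and z of knurled_bolt in the frame of hole_right below 0.0105 m and angle between knurled_bolt's own z axis and vertical below 0.07 rad)) or ((horizontal distance between drift_pin and hole_right below 0.015 m and z of drift_pin in the frame of hole_right below 0.0105 m and angle between drift_pin's own z axis and vertical below 0.07 rad) and (horizontal distance between knurled_bolt and hole_left below 0.015 m and z of knurled_bolt in the frame of hole_left below 0.0105 m and angle between knurled_bolt's own z axis and vertical below 0.07 rad))) and linear speed of each of drift_pin, knurled_bolt below 0.02 m/s); the robot touches nothing.
It fails at once if the drift pin is pressed against the base or its plate with more than 60 N (all contacts added up) (contact force between drift_pin and foot_tray above 60 N).
It fails at once if the hand bolt is pressed against the base or its plate with more than 60 N (all contacts added up) (contact force between knurled_bolt and foot_tray above 60 N).
It fails at once if the robot itself presses on the base or its plate with more than 25 N (contact force between any of the fingers, the arm and foot_tray above 25 N).
It fails at once if the tumbler, the jigger or the corkscrew is moved by more than 20 mm or tipped (distance of any of tumbler, jigger, corkscrew from where it was at the start of the episode above 0.02 m or angle between any of tumbler, jigger, corkscrew's own z axis and vertical above 0.3 rad).
It also fails if it takes over 72 s, if anything falls off the work surface, if the arm or the gripper's body presses on something with over 40 N, if the wrist force passes 120 N, or if a joint passes its speed limit or range.

ROBOT

A 7-joint arm with a two-finger parallel gripper is mounted at the origin on a cart in front of the work surface, level with it; the furniture and walls round the work are solid. World frame = base frame: x ahead of the robot, y to its left, z up, the work surface at z = 0. Lengths are in mm, angles in rad, forces in N, time in s.
With the tool pointing down it reaches from about 400 to 850 mm from the base axis. Payload 4.4 kg.
Tool frame: the origin (TCP) lies midway between the tips of the shut fingers; the grasp point (between the pads) lies 19 mm behind it; z points along the fingers, x is the direction in which the jaws open and shut, and the axes are right-handed (so a half turn about z gives the same grasp; the last joint's range is limited). The gripper opens to 94 mm and grips with 3 to 60 N. Pads are 16 mm wide; open, the fingers measure 119 mm over their backs; the gripper's body (75 mm by 177 mm) begins 78 mm behind the grasp point.
Start: joints at [1.075, 0.628, 0.038, 1.517, -0.027, 0.996, -0.02], TCP at [270.877, -590.884, 205.478] pointing down, gripper open.
Joint ranges: [-3.06, 3.06], [-0.37, 2.12], [-1.25, 1.32], [0.18, 2.47], [-1.1, 4.24], [0.23, 1.98], [-2.94, 2.94]. Speed limits (rad/s): [2.57, 2.57, 3.14, 3.14, 3.14, 3.14, 3.14].

INTERFACE

Orientations are given as a 3x3 rotation matrix whose columns are the frame's x, y, z axes.
In Python, from rig import r gives the robot as it stands.
- The arm moves only by the tool carry_out, never from a script. Its argument "series" is a list of rows, each a list of 6 numbers: the shift along the tool's x, y, z in cm, then the turn, a rotation vector about the tool's x, y, z in degrees. In form: [[dx, dy, dz, rx, ry, rz], ...]. A call has 1 to 12 rows; each row is the pose to reach, as a shift and turn from the pose commanded when the call began, along the tool's axes at that moment; what a row does not reach only later rows make up. A row lasts 1/10 s, in which the tool goes at most 50 mm and 8.59 degrees, less where a joint would pass 70% of its speed; a pose out of reach is approached as far as the arm can. A call with a gripper value outside its range is refused whole. "grip" is the closure, from 0 (fully open) to 1 (shut), set as the call begins (left out, the last holds). The fingers move at their own pace and stop on an object; "squeeze" is the grip in N (left out, the last holds). Time passes only in rows, so rows that repeat a pose let the fingers close. It gives the time, the measured TCP pose, the force and the opening at its end, in the units of the state.
- r.observe(): the state, without advancing time (a new reading comes with each control period).
- r.read_camera(name): name is "side" or "top"; returns a dict with "img" (384x512x3 uint8, red, green, blue), "fx", "fy", "cx", "cy" (pixels), "k1" (the pictures are not rectified: a ray, as slopes to the right and down, at radius r is drawn at 1 + k1 r^2 times it, then the intrinsics apply), "rvec" (rotation vector, rad) and "tvec" (3), from world to camera coordinates, as OpenCV has them. Camera axes: x right, y down, z forward; pixel columns grow to the right and rows downward; lengths in mm; the calibration is good to about 2 mm. A picture is of the moment at which its call begins. There is no depth.
- r.finish_job(): hands the job in, once; it reports no verdict.
The state is a dict: "clock": time; "joint_pos": joint angles; "qvel": joint speeds; "joint_torque": joint torques, N m; "tcp_pos": TCP position; "ee_rot": TCP orientation; "force": force on the tool from outside, world axes, zero at the start; "ft_torque": the same for the moment, N m; "gripper_width": finger opening in mm.
Only numpy, scipy, OpenCV 4.12 (cv2) and the standard library are available. Lean on these libraries where they do the work, as an engineer would, in place of code of your own. Each camera call takes 0.05 s, during which the arm holds its last target.

## Working session

There is one attempt and no reset: what is moved stays moved. The work goes in short steps, Python scripts to look and compute and a tool call to move; the robot and the scene stay as the last step left them, time stands still between calls to the robot, and variables do not carry over. Pictures are saved under pics/ and viewed, and the job is handed in when it is done.

Besides the shell and the picture viewer there is one more tool, called after "Emit:" as name([rows], argument=value, ...), one row to a line, values as JSON. carry_out: Moves the arm, as the interface text tells. Its arguments: {"type":"object","properties":{"series":{"type":"array"},"grip":{"type":"number"},"squeeze":{"type":"number"}},"required":["series"]}

```bash
ls; mkdir -p pics; python3 - <<'E'
from rig import r
import cv2,json
s=r.observe(); print(s)
for n in("side","top"):
    c=r.read_camera(n); im=c.pop("img"); print(n,c); cv2.imwrite(f"pics/{n}0.png",im[:,:,::-1])
E
```

```text
pics
{'clock': 0.0, 'joint_pos': array([ 1.07517566,  0.6293261 ,  0.03846322,  1.5183334 , -0.02697206,
        0.99632334, -0.02003447]), 'qvel': array([-0.00047588,  0.00139741,  0.00074871,  0.00035359, -0.00037239,
       -0.001121  , -0.00157808]), 'joint_torque': array([ 4.87374055e-04, -5.49727249e+01,  1.14377540e+00, -1.86634290e+01,
       -5.23752894e-02,  2.36406043e-02,  1.32473169e-04]), 'tcp_pos': array([ 270.59169017, -590.27264137,  204.57858707]), 'ee_rot': array([[ 4.16674575e-01, -9.09055336e-01, -8.33250897e-04],
       [-9.09053793e-01, -4.16675404e-01,  1.67602749e-03],
       [-1.87079689e-03,  5.91118461e-05, -9.99998248e-01]]), 'force': array([-0.62260879, -0.34339634,  0.11215892]), 'ft_torque': array([-0.00260781,  0.010649  , -0.06877649]), 'gripper_width': 93.88225788666001}
side {'fx': 480.146194788318, 'fy': 480.146194788318, 'cx': 254.94245773810016, 'cy': 191.8353928685722, 'k1': -0.17142601754589046, 'rvec': array([ 1.99246083, -1.20173766,  0.54581109]), 'tvec': array([-229.21588869,  337.31963379, 1081.82969413])}
top {'fx': 347.2691492172783, 'fy': 347.2691492172783, 'cx': 258.18534213018506, 'cy': 193.3202703591985, 'k1': 0.030834945499187038, 'rvec': array([ 2.14391181, -2.19005594,  0.06179147]), 'tvec': array([  45.45213095,  536.65622916, 1108.24743988])}
```

View pics/side0.png

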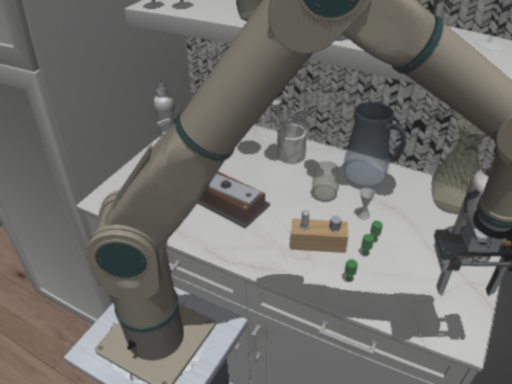

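View pics/top0.png

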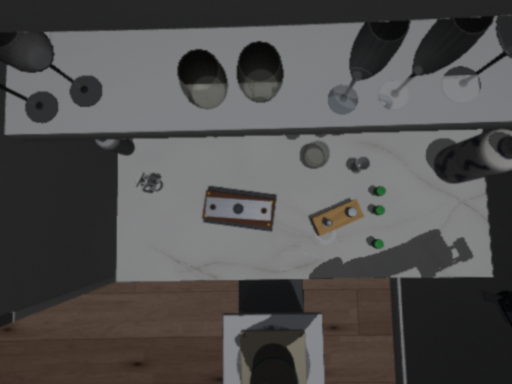

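The top view shows the tray at about (239,208) and the holder at (337,216), with two steel items in it at (327,222) and (352,212). Three green look-alikes stand at (380,190), (379,210) and (378,244). I'll enlarge these areas next.

```bash
python3 - <<'E'
import cv2
t=cv2.imread("pics/top0.png"); s=cv2.imread("pics/side0.png")
cv2.imwrite("pics/t_base.png",cv2.resize(t[180:240,195:285],None,fx=8,fy=8,interpolation=cv2.INTER_CUBIC))
cv2.imwrite("pics/t_hold.png",cv2.resize(t[180:255,305:395],None,fx=8,fy=8,interpolation=cv2.INTER_CUBIC))
cv2.imwrite("pics/s_hold.png",cv2.resize(s[180:280,280:390],None,fx=6,fy=6,interpolation=cv2.INTER_CUBIC))
cv2.imwrite("pics/s_base.png",cv2.resize(s[160:230,190:280],None,fx=8,fy=8,interpolation=cv2.INTER_CUBIC))
E
```

```text
(no output)
```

View pics/t_base.png

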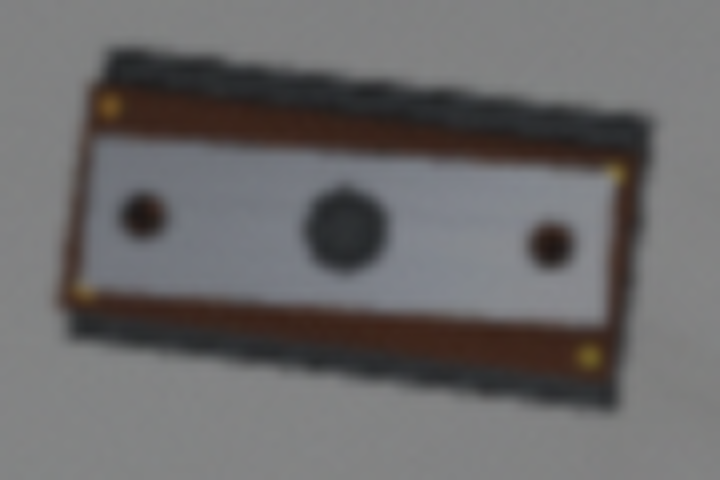

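View pics/t_hold.png

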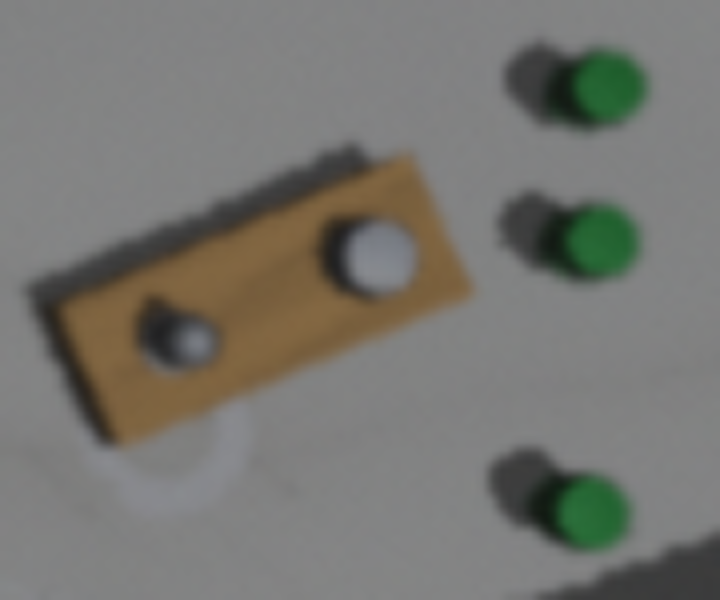

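View pics/s_hold.png

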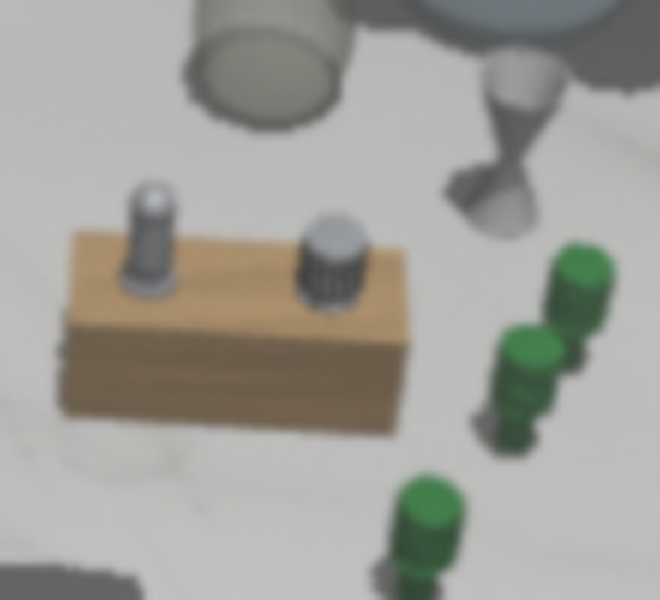

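View pics/s_base.png

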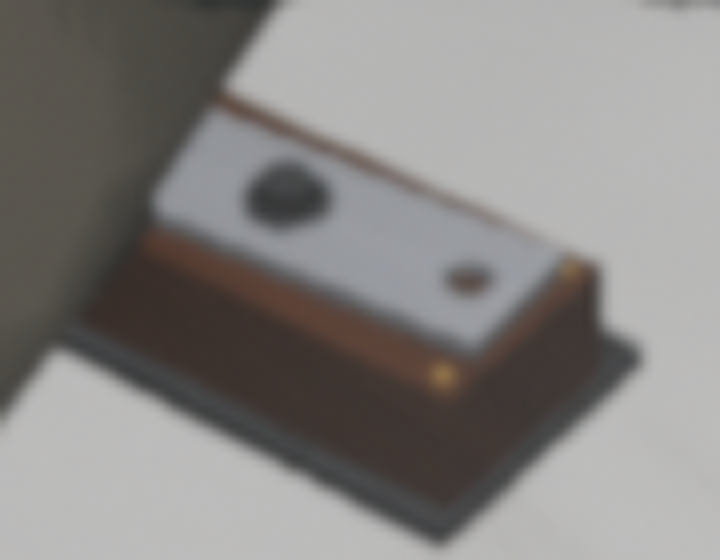

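Candidates for the hand bolt are the silver knurled head in the holder at top (352,212) and the green look-alikes at (380,190), (379,210) and (378,244). I take the silver one, since the green ones must be left alone. The only drift pin candidate is the slim domed item in the holder at top (327,222). The crop confirms both.

```bash
cat > h.py <<'E'
import numpy as np,cv2
from rig import r
C={'side':dict(f=480.146194788318,cx=254.94245773810016,cy=191.8353928685722,k1=-0.17142601754589046,rv=[1.99246083,-1.20173766,0.54581109],t=[-229.21588869,337.31963379,1081.82969413]),
'top':dict(f=347.2691492172783,cx=258.18534213018506,cy=193.3202703591985,k1=0.030834945499187038,rv=[2.14391181,-2.19005594,0.06179147],t=[45.45213095,536.65622916,1108.24743988])}
def K(n):
    c=C[n]; return np.array([[c['f'],0,c['cx']],[0,c['f'],c['cy']],[0,0,1.]]),np.array([c['k1'],0,0,0,0]),np.array(c['rv']),np.array(c['t'])
def proj(n,P):
    k,d,rv,t=K(n); return cv2.projectPoints(np.array(P,float).reshape(-1,1,3),rv,t,k,d)[0].reshape(-1,2)
def back(n,uv,z):
    k,d,rv,t=K(n); R=cv2.Rodrigues(rv)[0]
    x=cv2.undistortPoints(np.array(uv,float).reshape(-1,1,2),k,d).reshape(-1,2)
    o=-R.T@t; out=[]
    for a in x:
        v=R.T@np.array([a[0],a[1],1]); out.append(o+v*(z-o[2])/v[2])
    return np.array(out)
def cr(uv,x0,y0,s): return (np.array(uv,float)+.5)/s-.5+np.array([x0,y0])
def shot(n,name,box=None,s=1):
    im=r.read_camera(n)['img'][:,:,::-1]
    if box: x0,y0,x1,y1=box; im=im[y0:y1,x0:x1]
    cv2.imwrite(f'pics/{name}.png',cv2.resize(im,None,fx=s,fy=s,interpolation=cv2.INTER_CUBIC))
E
python3 - <<'E'
from h import *
np.set_printoptions(precision=1,suppress=True)
B=lambda uv,z:back('top',cr(uv,195,180,8),z)
H=lambda uv,z:back('top',cr(uv,305,180,8),z)
w=B([(95,85),(640,158),(610,378),(62,305)],59); print('wood corners',w,w.mean(0))
st=B([(110,105),(617,173),(589,357),(86,291)],59); print('studs',st,st.mean(0))
ax=lambda p:np.degrees(np.arctan2(*(p[1::-1]))) 
for nm,p in(('wood',w),('studs',st)):
    a=(p[0]+p[3]-p[1]-p[2])[:2]; print(nm,'len',np.hypot(*a)/2,'yaw of own y',np.degrees(np.arctan2(-a[0],a[1])))
hl=B([(143,216),(551,245)],67); print('plate holes',hl,hl.mean(0)); a=hl[0]-hl[1]; print(np.hypot(*a[:2]),np.degrees(np.arctan2(-a[0],a[1])))
print('bolt head',B([(346,230)],78))
tr=B([(110,50),(652,118),(615,408),(70,338)],10); print('tray',tr,tr.mean(0)); a=(tr[0]+tr[3]-tr[1]-tr[2])[:2];print(np.hypot(*a)/2,np.degrees(np.arctan2(-a[0],a[1])))
hc=H([(60,303),(410,155),(473,290),(120,445)],60); print('holder',hc,hc.mean(0)); a=(hc[0]+hc[3]-hc[1]-hc[2])[:2];yaw=np.arctan2(-a[0],a[1]);print(np.hypot(*a)/2,np.degrees(yaw))
d=np.array([-np.sin(yaw),np.cos(yaw)])*40; print('holes',hc.mean(0)[:2]+d,hc.mean(0)[:2]-d)
print('pin dome',H([(195,342)],113),'bolt top',H([(380,257)],94))
S=lambda uv,z:back('side',cr(uv,280,180,6),z)
print('side pin dome',S([(155,197)],112),'bolt top',S([(336,238)],94))
s=S([(76,232),(405,250),(408,342),(68,325)],60);print('side holder',s,s.mean(0))
S=lambda uv,z:back('side',cr(uv,190,160,8),z)
print('side right hole',S([(469,279)],67),'head',S([(290,185)],78))
E
```

```text
wood corners [[548.1 196.7  59. ]
 [514.4 -18.   59. ]
 [428.7  -4.2  59. ]
 [461.6 210.3  59. ]] [488.2  96.2  59. ]
studs [[540.  190.8  59. ]
 [508.7  -8.8  59. ]
 [437.    3.8  59. ]
 [466.9 200.8  59. ]] [488.2  96.7  59. ]
wood len 217.1483329190302 yaw of own y -8.812922331037441
studs len 200.65351019912646 yaw of own y -8.762789210582218
plate holes [[495.5 176.9  67. ]
 [480.8  17.6  67. ]] [488.1  97.2  67. ]
159.90514675505756 -5.281462764006574
bolt head [[487.9  96.5  78. ]]
tray [[567.2 198.9  10. ]
 [534.  -24.4  10. ]
 [415.8  -6.4  10. ]
 [448.8 216.3  10. ]] [491.4  96.1  10. ]
225.4346307432172 -8.442816943317967
holder [[ 455.3 -133.2   60. ]
 [ 510.1 -270.6   60. ]
 [ 457.2 -292.4   60. ]
 [ 400.  -154.5   60. ]] [ 455.6 -212.7   60. ]
148.55791063438406 22.139801400926128
holes [ 440.6 -175.6] [ 470.7 -249.7]
pin dome [[ 439.4 -175.5  113. ]] bolt top [[ 469.8 -249.1   94. ]]
side pin dome [[ 438.  -175.4  112. ]] bolt top [[ 468.3 -249.1   94. ]]
side holder [[ 453.9 -132.6   60. ]
 [ 510.7 -269.6   60. ]
 [ 456.1 -290.9   60. ]
 [ 398.2 -154.5   60. ]] [ 454.7 -211.9   60. ]
side right hole [[479.8  17.8  67. ]] head [[485.1  94.6  78. ]]
```

```bash
cat >> h.py <<'E'
def plan(x,y,z,yaw=None):
    "row from measured pose to target TCP, tool down; yaw=world angle of tool x deg"
    s=r.observe(); R=s['ee_rot']; p=s['tcp_pos']; d=R.T@(np.array([x,y,z])-p)/10
    rv=np.zeros(3)
    if yaw is not None:
        a=np.radians(yaw); T=np.array([[np.cos(a),np.sin(a),0],[np.sin(a),-np.cos(a),0],[0,0,-1]])
        rv=np.degrees(cv2.Rodrigues(R.T@T)[0].ravel())
    print('t',round(s['clock'],2),'pos',p.round(2),'F',s['force'].round(2),'T',s['ft_torque'].round(2),'w',round(s['gripper_width'],1),'row',d.round(3),rv.round(2))
E
python3 -c "
from h import *
plan(439.5,-175.5,150,-8.75)"
```

```text
t 0.1 pos [ 270.63 -590.36  204.66] F [-0.16  0.63  0.24] T [-0.04  0.02 -0.08] w 93.9 row [-30.668 -32.637   5.516] [-5.000e-02  9.000e-02 -5.663e+01]
```

Emit:
carry_out([
  [-30.67,-32.64,5.5,0,0,-56.6],
  [-30.67,-32.64,5.5,0,0,-56.6],
  [-30.67,-32.64,5.5,0,0,-56.6],
  [-30.67,-32.64,5.5,0,0,-56.6],
  [-30.67,-32.64,5.5,0,0,-56.6],
  [-30.67,-32.64,5.5,0,0,-56.6],
  [-30.67,-32.64,5.5,0,0,-56.6],
  [-30.67,-32.64,5.5,0,0,-56.6],
  [-30.67,-32.64,5.5,0,0,-56.6],
  [-30.67,-32.64,5.5,0,0,-56.6],
  [-30.67,-32.64,5.5,0,0,-56.6],
  [-30.67,-32.64,5.5,0,0,-56.6],
], grip=0)

```text
clock: 1.3
tcp_pos: [439.1, -177.5, 150.4]
ee_rot: [[0.988, -0.154, -0.001], [-0.154, -0.988, -0.001], [-0.001, 0.001, -1.0]]
force: [-0.5, -0.0, 1.1]
gripper_width: 94.2
```

```bash
python3 -c "
from h import *
plan(439.5,-175.5,86,-8.75)
shot('side','s1',(200,120,400,270),4);shot('top','t1',(180,140,400,270),3.6)
for n in('side','top'): print(n,proj(n,[(439.5,-175.5,150),(439.5,-175.5,115),(500.3,175.9,59),(475.9,17.7,59)]).round(1).tolist())"
```

```text
t 1.3 pos [ 439.13 -177.46  150.38] F [-0.51 -0.02  1.11] T [-0.01 -0.07  0.03] w 94.2 row [ 0.011 -0.205  6.437] [ 0.05  0.04 -0.13]
side [[306.5, 201.0], [305.8, 211.2], [205.6, 177.1], [247.6, 197.4]]
top [[331.2, 222.3], [329.0, 222.3], [213.1, 205.1], [263.5, 211.8]]
```

View pics/s1.png

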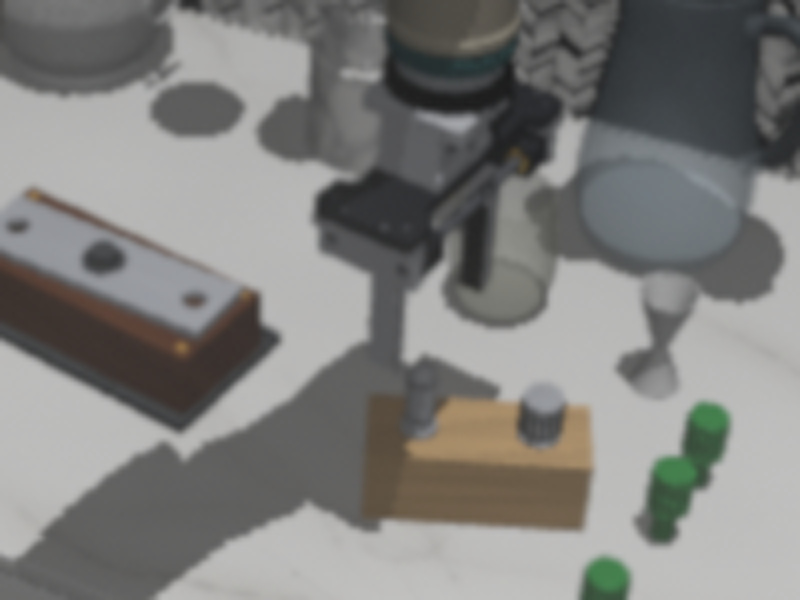

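View pics/t1.png

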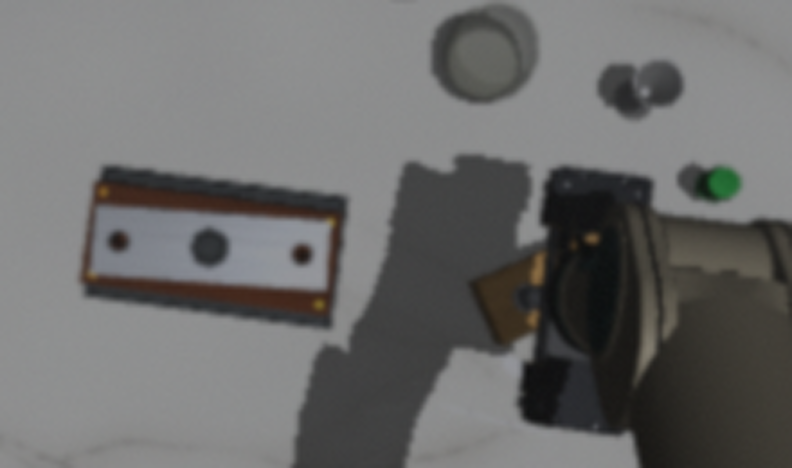

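Emit:
carry_out([
  [0,-0.2,0,0,0,0],
  [0,-0.2,3,0,0,0],
  [0,-0.2,6,0,0,0],
  [0,-0.2,7.64,0,0,0],
  [0,-0.2,7.64,0,0,0],
  [0,-0.2,7.64,0,0,0],
])

```text
clock: 2.0
tcp_pos: [440.0, -174.6, 74.3]
ee_rot: [[0.988, -0.154, -0.0], [-0.154, -0.988, 0.0], [-0.0, 0.0, -1.0]]
force: [-0.1, 0.9, -0.6]
gripper_width: 94.0
```

```bash
python3 -c "
from h import *
plan(439.5,-175.5,74,-8.75)
shot('side','s2',(260,150,380,250),6)"
```

```text
t 2.0 pos [ 440.02 -174.62   74.3 ] F [-0.09  0.91 -0.63] T [-0.06 -0.07 -0.03] w 94.0 row [-0.038  0.095  0.03 ] [ 0.    0.01 -0.09]
```

View pics/s2.png

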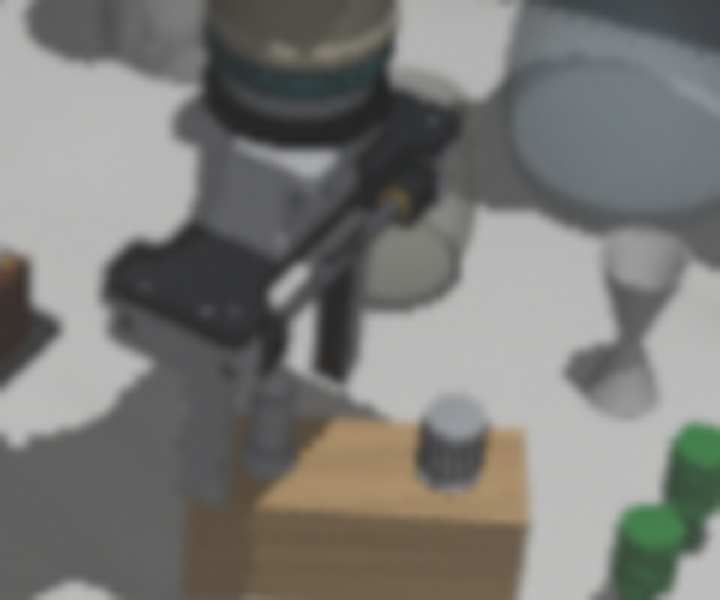

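Emit:
carry_out([
  [-0.03,0.07,0,0,0,0],
  [-0.03,0.07,0,0,0,0],
  [-0.03,0.07,0,0,0,0],
  [-0.03,0.07,0,0,0,0],
  [-0.03,0.07,0,0,0,0],
  [-0.03,0.07,0,0,0,0],
  [-0.03,0.07,0,0,0,0],
  [-0.03,0.07,0,0,0,0],
], grip=1, squeeze=40)

```text
clock: 2.85
tcp_pos: [439.7, -174.7, 74.0]
ee_rot: [[0.988, -0.153, -0.0], [-0.153, -0.988, 0.0], [-0.0, -0.0, -1.0]]
force: [-0.1, 0.2, -0.7]
gripper_width: 33.2
```

```bash
python3 -c "
from h import *
plan(439.5,-175.5,154,-8.75)"
```

```text
t 2.85 pos [ 439.7  -174.73   74.05] F [-0.13  0.24 -0.7 ] T [-0.06 -0.07  0.02] w 33.2 row [-0.008  0.079 -7.995] [-0.    0.   -0.02]
```

Still closing, so I'll wait a little longer.

Emit:
carry_out([
  [0,0,0,0,0,0],
  [0,0,0,0,0,0],
  [0,0,0,0,0,0],
  [0,0,0,0,0,0],
])

```text
clock: 3.25
tcp_pos: [439.8, -174.7, 74.1]
ee_rot: [[0.988, -0.153, 0.0], [-0.153, -0.988, 0.0], [0.0, -0.0, -1.0]]
force: [0.5, 0.1, -1.1]
gripper_width: 19.6
```

Emit:
carry_out([
  [0,0,-2,0,0,0],
  [0,0,-5,0,0,0],
  [0,0,-8,0,0,0],
  [0,0,-8,0,0,0],
  [0,0,-8,0,0,0],
])

```text
clock: 3.75
tcp_pos: [439.5, -174.9, 154.2]
ee_rot: [[0.988, -0.153, 0.001], [-0.153, -0.988, -0.0], [0.001, 0.0, -1.0]]
force: [0.1, 0.2, -2.3]
gripper_width: 19.2
```

```bash
python3 -c "
from h import *
plan(478,17.7,140,-8.75)
shot('side','s3',(260,120,380,220),6);shot('top','t3',(300,170,400,245),8)
"
```

```text
t 3.75 pos [ 439.55 -174.89  154.17] F [ 0.09  0.15 -2.34] T [-0.04 -0.07 -0.  ] w 19.2 row [  0.856 -19.621   1.412] [ 0.02 -0.03 -0.04]
```

View pics/s3.png

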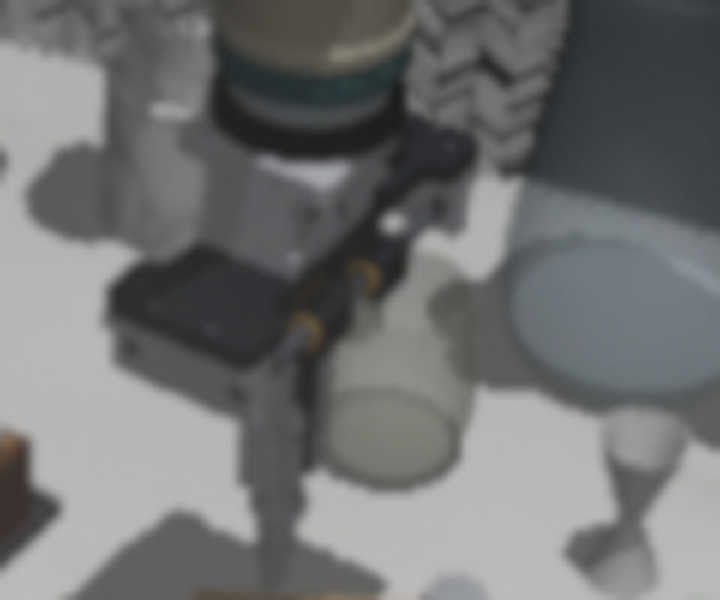

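View pics/t3.png

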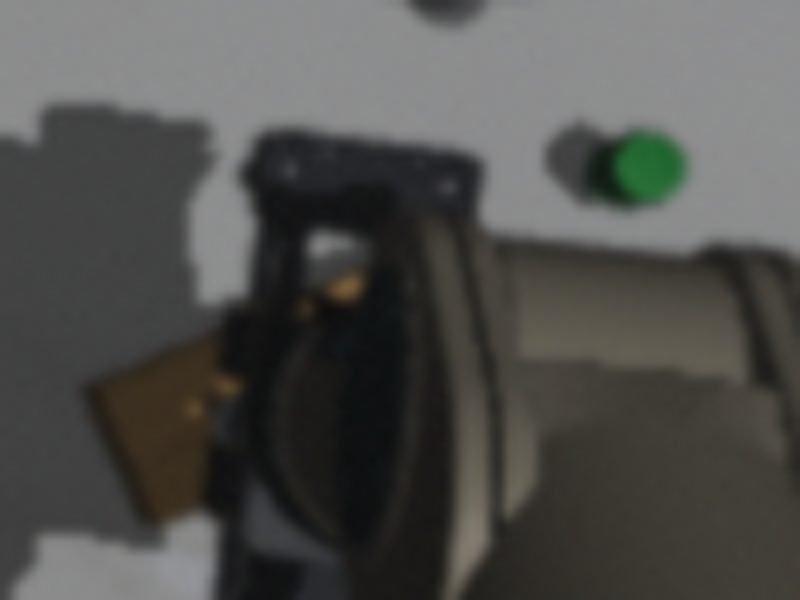

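Emit:
carry_out([
  [0.89,-19.65,0,0,0,0],
  [0.89,-19.65,0,0,0,0],
  [0.89,-19.65,0,0,0,0],
  [0.89,-19.65,0,0,0,0],
  [0.89,-19.65,0,0,0,0],
  [0.89,-19.65,1.4,0,0,0],
  [0.89,-19.65,1.4,0,0,0],
  [0.89,-19.65,1.4,0,0,0],
])

```text
clock: 4.65
tcp_pos: [477.5, 17.5, 139.2]
ee_rot: [[0.988, -0.153, -0.003], [-0.153, -0.988, -0.0], [-0.003, 0.001, -1.0]]
force: [0.8, 0.1, -2.1]
gripper_width: 19.4
```

```bash
python3 -c "
from h import *
plan(478.3,18,140,-8.75)
shot('side','s4',(200,130,300,230),7);shot('top','t4',(200,180,290,240),8)
p=[(478.3,17.7,126),(478.3,17.7,79),(480.8,17.6,67),(475.9,17.7,59)]
print(((proj('side',p)-[200,130]+.5)*7-.5).round(0).tolist(),((proj('top',p)-[200,180]+.5)*8-.5).round(0).tolist())
"
```

```text
t 4.65 pos [477.49  17.51 139.21] F [ 0.83  0.12 -2.14] T [-0.01 -0.09 -0.03] w 19.4 row [ 0.072 -0.061 -0.079] [ 0.04  0.15 -0.06]
[[335.0, 342.0], [338.0, 434.0], [342.0, 453.0], [336.0, 475.0]] [[509.0, 246.0], [511.0, 250.0], [511.0, 245.0], [511.0, 258.0]]
```

View pics/s4.png

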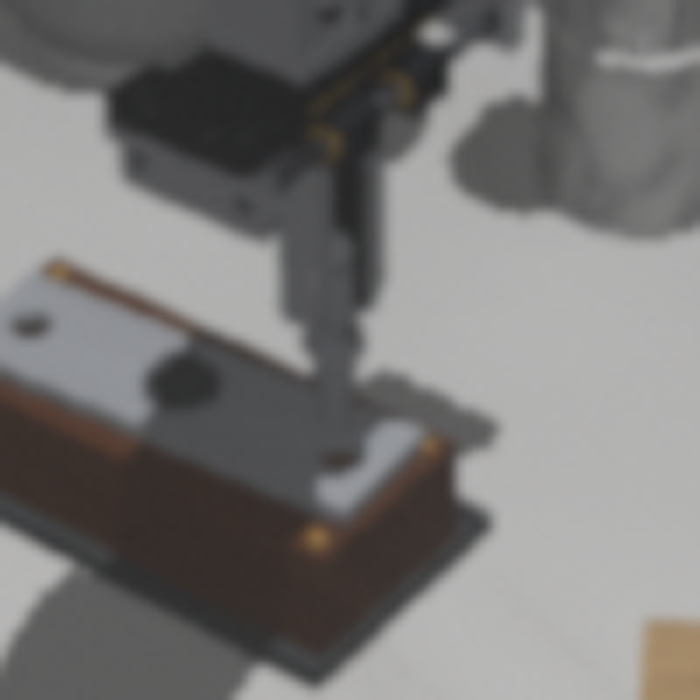

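View pics/t4.png

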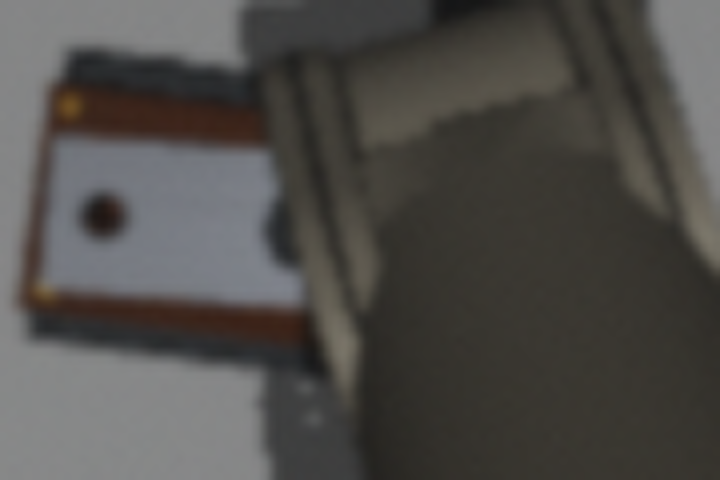

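```bash
python3 -c "
import cv2,numpy as np
im=cv2.imread('pics/s4.png')[300:500,240:440]
im=cv2.resize(np.clip(im.astype(float)*2.2-60,0,255).astype('uint8'),None,fx=3.5,fy=3.0)
cv2.imwrite('pics/s4c.png',im)"
```

```text
(no output)
```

View pics/s4c.png

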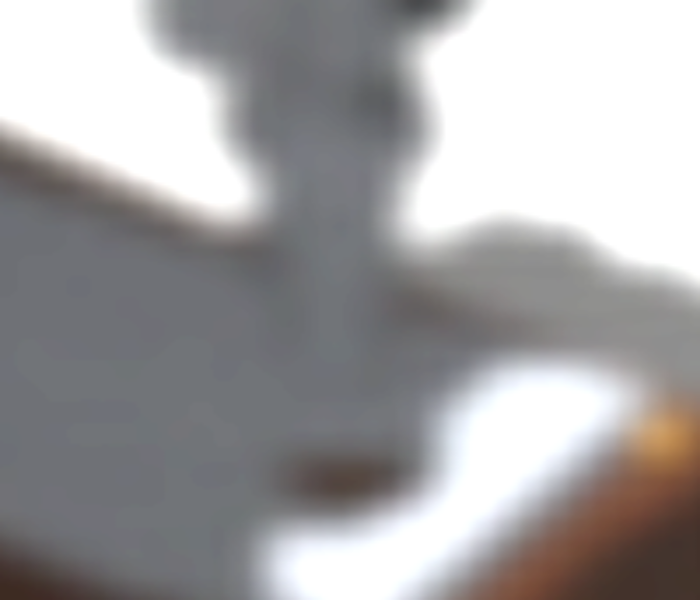

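Emit:
carry_out([
  [0.05,-0.04,0,0,0,0],
  [0.05,-0.04,0.4,0,0,0],
  [0.05,-0.04,0.8,0,0,0],
  [0.05,-0.04,1.2,0,0,0],
  [0.05,-0.04,1.5,0,0,0],
  [0.05,-0.04,1.5,0,0,0],
])

```text
clock: 5.35
tcp_pos: [478.6, 18.4, 124.5]
ee_rot: [[0.988, -0.153, -0.001], [-0.153, -0.988, -0.0], [-0.001, 0.0, -1.0]]
force: [0.1, -0.4, -1.1]
gripper_width: 19.3
```

```bash
python3 -c "
from h import *
plan(478.3,18,110,-8.75)"
```

```text
t 5.35 pos [478.64  18.4  124.55] F [ 0.14 -0.38 -1.08] T [-0.07 -0.06 -0.03] w 19.3 row [-0.026  0.044  1.455] [ 0.01  0.06 -0.02]
```

Tip is inside the plate hole with no force. Continuing down in small steps.

Emit:
carry_out([
  [0,0.03,0.3,0,0,0],
  [0,0.03,0.6,0,0,0],
  [0,0.03,0.9,0,0,0],
  [0,0.03,0.9,0,0,0],
])

```text
clock: 5.75
tcp_pos: [478.7, 18.1, 115.7]
ee_rot: [[0.988, -0.152, -0.001], [-0.152, -0.988, -0.0], [-0.001, 0.0, -1.0]]
force: [-0.7, 0.4, -0.4]
gripper_width: 19.3
```

Emit:
carry_out([
  [0,0,0.3,0,0,0],
  [0,0,0.6,0,0,0],
  [0,0,0.8,0,0,0],
  [0,0,0.8,0,0,0],
])

```text
clock: 6.15
tcp_pos: [479.0, 18.1, 107.8]
ee_rot: [[0.988, -0.153, -0.0], [-0.153, -0.988, 0.0], [-0.0, -0.0, -1.0]]
force: [0.3, -1.0, -1.6]
gripper_width: 19.2
```

```bash
python3 -c "
from h import *
plan(478.3,18,100,-8.75)"
```

```text
t 6.15 pos [479.    18.12 107.82] F [ 0.27 -0.97 -1.61] T [ 0.02 -0.18 -0.01] w 19.2 row [-0.067  0.022  0.782] [-0.    0.01 -0.02]
```

Emit:
carry_out([
  [-0.05,0.01,0.2,0,0,0],
  [-0.09,0.02,0.4,0,0,0],
  [-0.13,0.02,0.6,0,0,0],
  [-0.16,0.03,0.8,0,0,0],
  [-0.16,0.03,0.8,0,0,0],
])

```text
clock: 6.65
tcp_pos: [478.9, 18.4, 100.5]
ee_rot: [[0.988, -0.152, 0.003], [-0.152, -0.988, 0.001], [0.003, -0.001, -1.0]]
force: [2.7, -0.2, 0.6]
gripper_width: 19.4
```

```bash
python3 -c "
from h import *
plan(478.3,18,100,-8.75)"
```

```text
t 6.65 pos [478.9   18.41 100.5 ] F [ 2.69 -0.17  0.59] T [ 0.08 -0.95 -0.02] w 19.4 row [-0.054  0.05   0.05 ] [-0.06 -0.17 -0.02]
```

Emit:
carry_out([
  [-0.05,0.0,0.2,0,0,0],
  [-0.1,0.0,0.4,0,0,0],
  [-0.1,0.0,0.6,0,0,0],
  [-0.1,0.0,0.8,0,0,0],
  [-0.1,0.0,0.8,0,0,0],
])

```text
clock: 7.15
tcp_pos: [477.6, 18.5, 92.2]
ee_rot: [[0.988, -0.152, 0.002], [-0.152, -0.988, 0.001], [0.002, -0.001, -1.0]]
force: [4.8, 0.2, 1.5]
gripper_width: 19.0
```

```bash
python3 -c "
from h import *
plan(478.3,18,100,-8.75)"
```

```text
t 7.15 pos [477.57  18.53  92.18] F [4.8  0.23 1.52] T [ 0.1  -1.3   0.04] w 19.0 row [ 0.082  0.04  -0.782] [-0.05 -0.13 -0.02]
```

Emit:
carry_out([
  [-0.03,0.02,0.2,0,0,0],
  [-0.06,0.03,0.4,0,0,0],
  [-0.09,0.03,0.6,0,0,0],
  [-0.12,0.03,0.8,0,0,0],
  [-0.12,0.03,0.8,0,0,0],
])

```text
clock: 7.65
tcp_pos: [476.1, 18.7, 83.9]
ee_rot: [[0.988, -0.152, 0.002], [-0.152, -0.988, 0.001], [0.002, -0.001, -1.0]]
force: [5.8, 1.7, 0.0]
gripper_width: 19.2
```

```bash
python3 -c "
from h import *
plan(478.3,18,81,-8.75)"
```

```text
t 7.65 pos [476.1   18.66  83.91] F [5.83 1.72 0.  ] T [ 0.44 -1.49 -0.01] w 19.2 row [0.227 0.032 0.292] [-0.06 -0.09 -0.01]
```

Emit:
carry_out([
  [0,0.03,0.15,0,0,0],
  [0,0.05,0.3,0,0,0],
  [0,0.05,0.4,0,0,0],
  [0,0.05,0.4,0,0,0],
])

```text
clock: 8.05
tcp_pos: [476.2, 18.6, 80.9]
ee_rot: [[0.988, -0.152, 0.003], [-0.152, -0.988, 0.001], [0.002, -0.001, -1.0]]
force: [3.4, 2.1, 11.9]
gripper_width: 19.3
```

```bash
python3 -c "
from h import *
plan(478.3,18,81,-8.75)
shot('side','s5',(200,130,300,230),7)"
```

```text
t 8.05 pos [476.24  18.55  80.92] F [ 3.42  2.12 11.85] T [ 0.59 -0.92 -0.01] w 19.3 row [ 0.212  0.023 -0.008] [-0.08 -0.14  0.01]
```

View pics/s5.png

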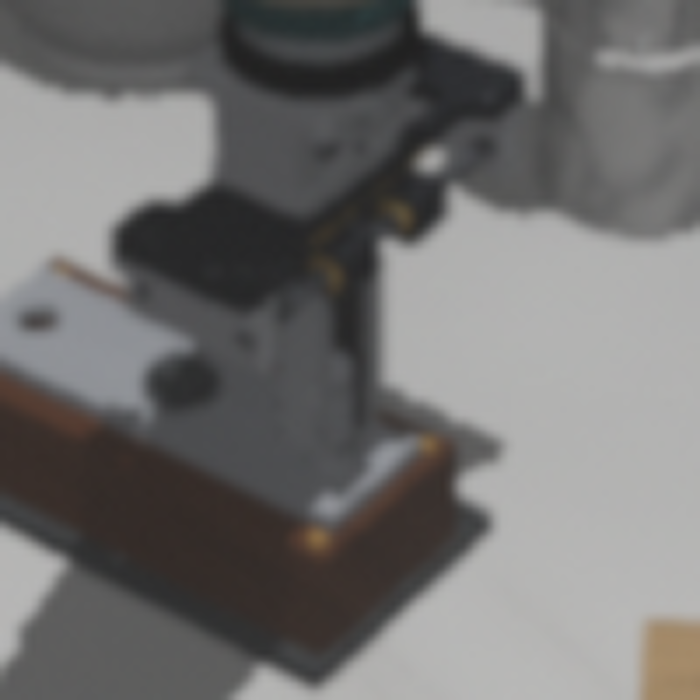

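Emit:
carry_out([
  [0,0,-0.08,0,0,0],
  [0,0,-0.08,0,0,0],
  [0,0,-0.08,0,0,0],
  [0,0,-0.08,0,0,0],
  [0,0,-0.08,0,0,0],
  [0,0,-0.08,0,0,0],
  [0,0,-0.08,0,0,0],
], grip=0)

```text
clock: 8.8
tcp_pos: [474.9, 17.6, 80.8]
ee_rot: [[0.988, -0.153, -0.0], [-0.153, -0.988, -0.0], [-0.0, 0.0, -1.0]]
force: [-0.2, 0.8, 0.1]
gripper_width: 71.9
```

```bash
python3 -c "
from h import *
plan(476.2,18,160,-8.75)
plan(469.5,-249.2,160,-8.75)"
```

```text
t 8.8 pos [474.87  17.57  80.79] F [-0.21  0.81  0.08] T [-0.05 -0.05 -0.  ] w 71.9 row [ 0.121 -0.062 -7.921] [ 0.01  0.02 -0.03]
t 8.8 pos [474.87  17.57  80.79] F [-0.21  0.81  0.08] T [-0.05 -0.05 -0.  ] w 71.9 row [ 3.537 26.447 -7.919] [ 0.01  0.02 -0.03]
```

Emit:
carry_out([
  [0,0,-3,0,0,0],
  [0,0,-7.9,0,0,0],
  [0,0,-7.9,0,0,0],
  [3.54,26.45,-7.9,0,0,0],
  [3.54,26.45,-7.9,0,0,0],
  [3.54,26.45,-7.9,0,0,0],
  [3.54,26.45,-7.9,0,0,0],
  [3.54,26.45,-7.9,0,0,0],
  [3.54,26.45,-7.9,0,0,0],
  [3.54,26.45,-7.9,0,0,0],
  [3.54,26.45,-7.9,0,0,0],
])

```text
clock: 9.9
tcp_pos: [469.5, -247.5, 159.3]
ee_rot: [[0.988, -0.152, -0.001], [-0.152, -0.988, 0.002], [-0.001, -0.002, -1.0]]
force: [0.3, 0.0, 1.0]
gripper_width: 94.1
```

```bash
python3 -c "
from h import *
plan(469.2,-249.2,67,-8.75)
shot('side','s6',(200,130,300,230),7);shot('top','t6',(195,180,285,240),8)
"
```

```text
t 9.9 pos [ 469.49 -247.52  159.35] F [0.26 0.03 0.97] T [ 0.03 -0.03 -0.01] w 94.1 row [6.000e-03 1.850e-01 9.234e+00] [-0.09  0.06  0.02]
```

View pics/s6.png

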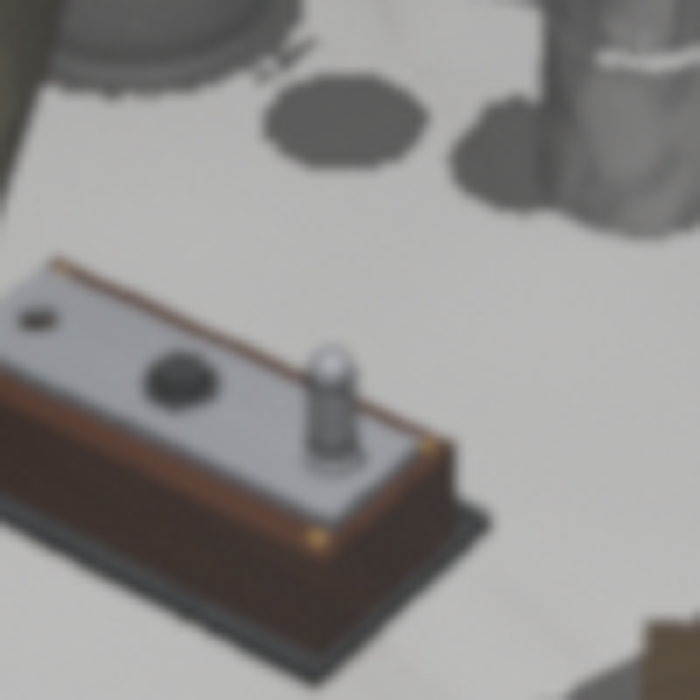

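View pics/t6.png

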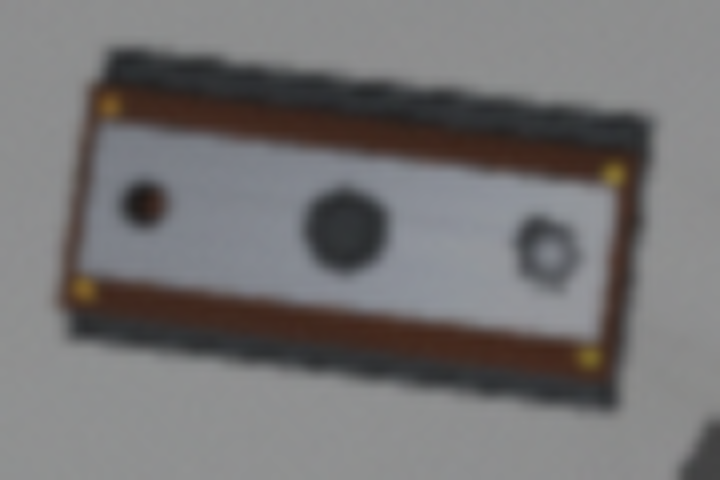

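Emit:
carry_out([
  [0,0.07,2,0,0,0],
  [0,0.07,5,0,0,0],
  [0,0.07,7,0,0,0],
  [0,0.07,9.2,0,0,0],
  [0,0.07,9.2,0,0,0],
  [0,0.07,9.2,0,0,0],
])

```text
clock: 10.6
tcp_pos: [470.0, -248.3, 68.2]
ee_rot: [[0.989, -0.15, -0.0], [-0.15, -0.989, 0.001], [-0.0, -0.001, -1.0]]
force: [0.4, 0.0, -0.1]
gripper_width: 94.2
```

```bash
python3 -c "
from h import *
np.set_printoptions(precision=1,suppress=True)
plan(469.2,-249.2,67,-8.75)
print(back('top',cr([(145,204)],195,180,8),67),back('top',cr([(346,230)],195,180,8),78), back('side',cr([(39,320)],200,130,7),67), back('side',cr([(331,357)],200,130,7),120),back('top',cr([(553,253)],195,180,8),120))
shot('side','s7',(280,150,400,250),6)"
```

```text
t 10.6 pos [ 470.  -248.3   68.2] F [ 0.4  0.  -0.1] T [-0.1 -0.1 -0.1] w 94.2 row [-0.1  0.1  0.1] [-0.   0.   0.1]
[[500.2 176.   67. ]] [[487.9  96.5  78. ]] [[498.8 175.9  67. ]] [[475.9  18.4 120. ]] [[476.   16.4 120. ]]
```

View pics/s7.png

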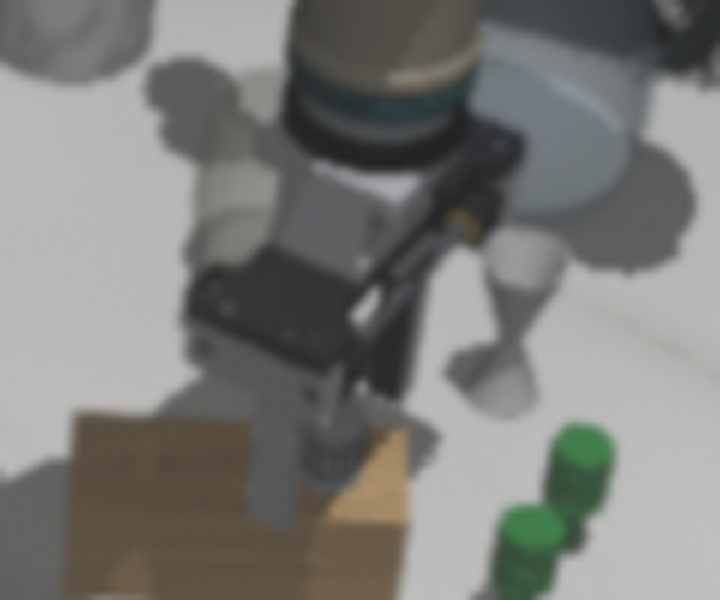

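Bolt is between the fingers: (332,460) in the crop. I'll close on it with a small correction.

Emit:
carry_out([
  [-0.06,0.06,0.1,0,0,0],
  [-0.06,0.06,0.1,0,0,0],
  [-0.06,0.06,0.1,0,0,0],
  [-0.06,0.06,0.1,0,0,0],
  [-0.06,0.06,0.1,0,0,0],
  [-0.06,0.06,0.1,0,0,0],
  [-0.06,0.06,0.1,0,0,0],
  [-0.06,0.06,0.1,0,0,0],
  [-0.06,0.06,0.1,0,0,0],
  [-0.06,0.06,0.1,0,0,0],
  [-0.06,0.06,0.1,0,0,0],
  [-0.06,0.06,0.1,0,0,0],
], grip=1, squeeze=40)

```text
clock: 11.85
tcp_pos: [469.1, -250.4, 66.9]
ee_rot: [[0.988, -0.153, 0.0], [-0.153, -0.988, -0.0], [0.0, -0.0, -1.0]]
force: [0.5, 0.2, -0.5]
gripper_width: 27.6
```

Emit:
carry_out([
  [0,0,-2,0,0,0],
  [0,0,-6,0,0,0],
  [0,0,-10.5,0,0,0],
  [0,0,-10.5,0,0,0],
  [0,0,-10.5,0,0,0],
])

```text
clock: 12.35
tcp_pos: [468.9, -250.6, 172.5]
ee_rot: [[0.988, -0.153, 0.001], [-0.153, -0.988, -0.001], [0.001, 0.001, -1.0]]
force: [-0.3, -0.6, -1.5]
gripper_width: 27.4
```

```bash
python3 -c "
from h import *
plan(500,175.3,172,-8.75)
shot('side','s8',(270,100,390,200),6)
p=[(469.2,-249.2,165),(469.2,-249.2,135)]
print(((proj('side',p)-[270,100]+.5)*6-.5).round(0).tolist())"
```

```text
t 12.35 pos [ 468.88 -250.59  172.5 ] F [-0.28 -0.59 -1.51] T [ 0.03 -0.05  0.03] w 27.4 row [-3.4310e+00 -4.2565e+01  1.6000e-02] [ 0.04 -0.07 -0.04]
[[413.0, 593.0], [406.0, 646.0]]
```

View pics/s8.png

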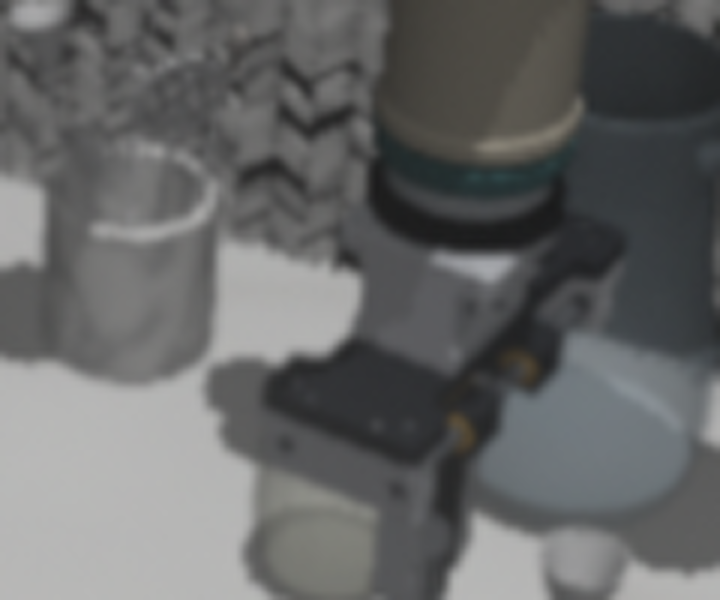

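Emit:
carry_out([
  [-3.43,-42.5,0,0,0,0],
  [-3.43,-42.5,0,0,0,0],
  [-3.43,-42.5,0,0,0,0],
  [-3.43,-42.5,0,0,0,0],
  [-3.43,-42.5,0,0,0,0],
  [-3.43,-42.5,0,0,0,0],
  [-3.43,-42.5,0,0,0,0],
  [-3.43,-42.5,0,0,0,0],
  [-3.43,-42.5,0,0,0,0],
  [-3.43,-42.5,0,0,0,0],
  [-3.43,-42.5,0,0,0,0],
])

```text
clock: 13.5
tcp_pos: [498.3, 174.4, 170.1]
ee_rot: [[0.989, -0.151, -0.004], [-0.151, -0.989, -0.002], [-0.003, 0.003, -1.0]]
force: [-0.4, -0.7, -1.1]
gripper_width: 27.8
```

Emit:
carry_out([
  [0,0,2,0,0,0],
  [0,0,5,0,0,0],
  [0,0,5.6,0,0,0],
  [0,0,5.6,0,0,0],
  [0,0,5.6,0,0,0],
])

```text
clock: 14.0
tcp_pos: [500.3, 174.2, 116.4]
ee_rot: [[0.988, -0.154, 0.0], [-0.154, -0.988, -0.0], [0.0, 0.0, -1.0]]
force: [0.0, 0.0, -1.5]
gripper_width: 27.3
```

```bash
python3 -c "
from h import *
plan(500,174.9,115,-8.75)
shot('side','s9',(160,120,260,220),7);shot('top','t9',(170,170,270,245),8)
p=[(500.2,176,109),(500.2,176,79),(500.2,176,67)]
print(((proj('side',p)-[160,120]+.5)*7-.5).round(0).tolist(),((proj('top',p)-[170,170]+.5)*8-.5).round(0).tolist())"
```

```text
t 14.0 pos [500.32 174.23 116.4 ] F [ 0.05  0.   -1.5 ] T [-0.02 -0.1   0.02] w 27.3 row [-0.042 -0.062  0.14 ] [ 0.   -0.03 -0.1 ]
[[313.0, 309.0], [318.0, 366.0], [321.0, 388.0]] [[328.0, 278.0], [340.0, 282.0], [345.0, 284.0]]
```

View pics/s9.png

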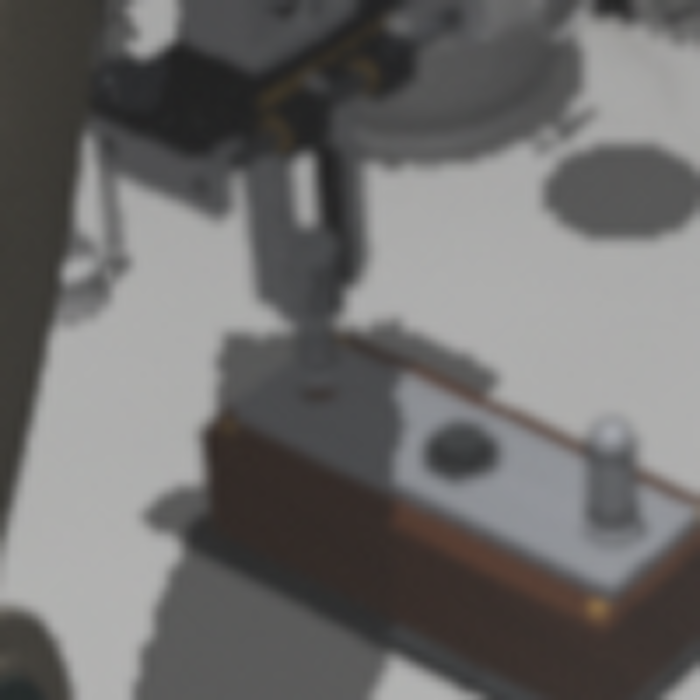

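View pics/t9.png

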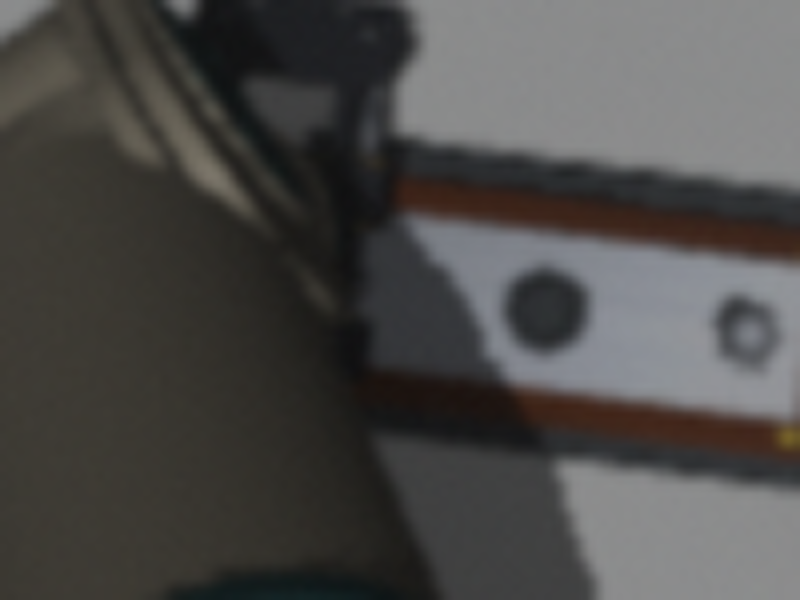

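Emit:
carry_out([
  [-0.02,-0.03,0.4,0,0,0],
  [-0.02,-0.03,0.8,0,0,0],
  [-0.02,-0.03,1.2,0,0,0],
  [-0.02,-0.03,1.6,0,0,0],
  [-0.02,-0.03,1.6,0,0,0],
])

```text
clock: 14.6
tcp_pos: [499.4, 175.1, 99.2]
ee_rot: [[0.988, -0.152, -0.001], [-0.152, -0.988, -0.0], [-0.001, 0.0, -1.0]]
force: [-0.0, -0.5, -1.2]
gripper_width: 27.5
```

Shank foot is at about z 62, inside the plate hole, with no force. Continuing.

Emit:
carry_out([
  [0.05,0,0.4,0,0,0],
  [0.05,0,0.8,0,0,0],
  [0.05,0,1.1,0,0,0],
  [0.05,0,1.1,0,0,0],
])

```text
clock: 15.0
tcp_pos: [499.8, 175.0, 88.4]
ee_rot: [[0.988, -0.153, -0.001], [-0.153, -0.988, -0.0], [-0.001, 0.0, -1.0]]
force: [0.0, -0.0, -0.9]
gripper_width: 27.3
```

Emit:
carry_out([
  [0,0,0.4,0,0,0],
  [0,0,0.8,0,0,0],
  [0,0,1.1,0,0,0],
  [0,0,1.3,0,0,0],
  [0,0,1.4,0,0,0],
])

```text
clock: 15.5
tcp_pos: [500.1, 175.1, 74.6]
ee_rot: [[0.988, -0.153, -0.0], [-0.153, -0.988, -0.0], [-0.0, 0.0, -1.0]]
force: [-0.8, 0.8, -0.9]
gripper_width: 27.2
```

Emit:
carry_out([
  [0,0,0.1,0,0,0],
  [0,0,0.2,0,0,0],
  [0,0,0.2,0,0,0],
])

```text
clock: 15.8
tcp_pos: [500.2, 175.1, 73.8]
ee_rot: [[0.988, -0.153, 0.0], [-0.153, -0.988, -0.0], [0.0, 0.0, -1.0]]
force: [-0.8, -0.8, 7.0]
gripper_width: 27.4
```

Seated, with 7 N at TCP 73.8. Relax, open and retreat.

Emit:
carry_out([
  [0,0,-0.1,0,0,0],
  [0,0,-0.1,0,0,0],
  [0,0,-0.1,0,0,0],
  [0,0,-0.1,0,0,0],
  [0,0,-0.1,0,0,0],
  [0,0,-0.1,0,0,0],
  [0,0,-0.1,0,0,0],
  [0,0,-0.1,0,0,0],
], grip=0)

```text
clock: 16.6
tcp_pos: [500.2, 175.1, 73.9]
ee_rot: [[0.988, -0.153, 0.0], [-0.153, -0.988, -0.0], [0.0, 0.0, -1.0]]
force: [-0.2, -0.5, -0.2]
gripper_width: 87.9
```

Emit:
carry_out([
  [0,0,-3,0,0,0],
  [0,0,-7,0,0,0],
  [0,0,-11,0,0,0],
  [0,0,-11,0,0,0],
  [0,20,-11,0,0,0],
  [0,35,-11,0,0,0],
  [0,35,-11,0,0,0],
  [0,35,-11,0,0,0],
  [0,35,-11,0,0,0],
  [0,35,-11,0,0,0],
  [0,35,-11,0,0,0],
  [0,35,-11,0,0,0],
])

```text
clock: 17.8
tcp_pos: [444.1, -178.8, 183.1]
ee_rot: [[0.986, -0.165, -0.002], [-0.165, -0.986, -0.003], [-0.001, 0.004, -1.0]]
force: [0.2, 0.8, -0.0]
gripper_width: 94.0
```

```bash
python3 -c "
from h import *
plan(500,174.9,115,-8.75)
shot('side','s10',(140,100,300,230),4.8);shot('top','t10',(120,140,370,260),3.2)
p=[(500.2,176,101),(475.9,17.7,120),(475.9,17.7,67),(500.2,176,67)]
print(((proj('side',p)-[140,100]+.5)*4.8-.5).round(0).tolist(),((proj('top',p)-[120,140]+.5)*3.2-.5).round(0).tolist())"
```

```text
t 17.8 pos [ 444.14 -178.83  183.1 ] F [ 0.25  0.82 -0.03] T [ 0.02 -0.06 -0.  ] w 94.0 row [ -0.317 -35.835   6.676] [ 0.21  0.08 -0.75]
[[311.0, 318.0], [516.0, 389.0], [518.0, 459.0], [316.0, 362.0]] [[292.0, 208.0], [459.0, 229.0], [460.0, 231.0], [298.0, 209.0]]
```

View pics/s10.png

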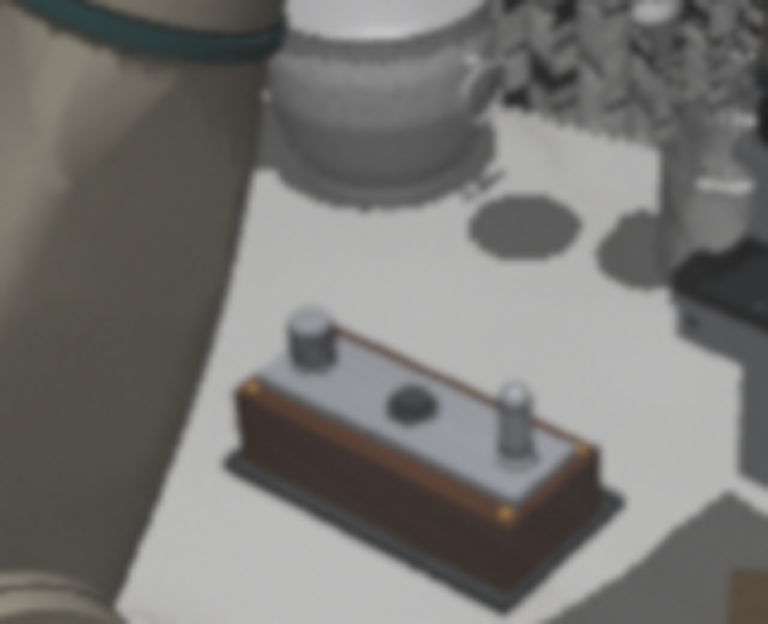

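View pics/t10.png

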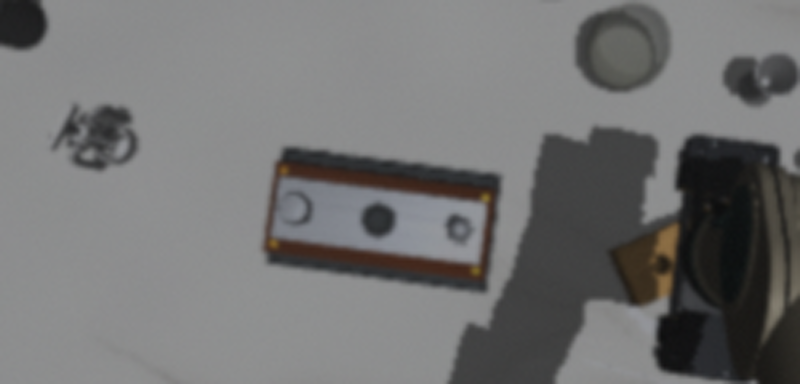

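Both pieces stand upright and flat on the plate. In the side crop the bolt head top is at (311,318) and the pin dome at (516,389), both where home was predicted. The tumbler, jigger and corkscrew are where they were. I'll let the arm settle, then hand in.

Emit:
carry_out([
  [0,0,0,0,0,0],
  [0,0,0,0,0,0],
  [0,0,0,0,0,0],
])

```text
clock: 18.2
tcp_pos: [447.2, -169.2, 183.9]
ee_rot: [[0.989, -0.15, 0.0], [-0.15, -0.989, 0.0], [0.0, -0.0, -1.0]]
force: [-0.3, -0.7, 0.2]
gripper_width: 93.9
```

```bash
python3 -c "
from rig import r
print(r.finish_job())"
```

```text
the job is handed in; nothing more can be done
None
```

I worked the drift pin down through the right-hand (-y) end hole until its collar sat on the plate, which brought the plate into line. I then fitted the silver knurled bolt into the left-hand (+y) hole until its head sat on the plate. The job was handed in at about 18 s of the 72 s allowed.

- **Forces:** the highest wrist reading I saw was about 12 N, when the pin seated; the bolt seated at 7 N. I only read forces at the end of each move, so brief peaks in between were not seen.
- **Final pictures:** both pieces stand upright and flat on the plate, within about 1 mm of the predicted home positions. The tumbler and jigger look unmoved in both views. The corkscrew looks unmoved in the top view; the arm hides it in the side view. The gripper is open and clear.
- **Disagreement:** the side and top views differed by up to 2 mm on some points, which is about the calibration error. Neither fit was affected. No check failed.

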